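Check a valve spring's load on the spring tester and record it

ROBOT

A 7-joint arm with a two-finger parallel gripper is mounted at the origin on a cart in front of the work surface, level with it; the furniture and walls round the work are solid. World frame = base frame: x ahead of the robot, y to its left, z up, the work surface at z = 0. Lengths are in m, angles in rad, forces in N, time in s.
With the tool pointing down it reaches from about 0.35 to 0.775 m from the base axis. Payload 3.1 kg.
Tool frame: the origin (TCP) lies on the centre line of the jaws, within the pads' length; the fingertips stand env.tip_reach ahead of it and the grasp point (between the pads) lies 2 mm behind it (env.tip_reach is the distance from the TCP to the fingertips, in m); z points along the fingers, x is the direction in which the jaws open and shut, and the axes are right-handed (so a half turn about z gives the same grasp; the last joint's range is limited). The gripper opens to 85 mm and grips with 20 to 120 N. Pads are 22 mm wide; open, the fingers measure 114 mm over their backs; the gripper's body (76 mm by 85 mm) begins 54 mm behind the grasp point. The pads swing forward as they close: fully open they stand 13 mm farther back than shut.
Start: joints at [-1.273, 0.311, 0.014, 1.512, -0.004, 1.319, -0.027], TCP at [0.183, 0.519, 0.248] pointing down, gripper open.
Joint ranges: [-2.7, 2.7], [-0.3, 1.91], [-1.27, 1.3], [0.12, 2.57], [-1.44, 4.58], [0.2, 2.03], [-3.05, 3.05]. Speed limits (rad/s): [2.79, 2.79, 3.14, 3.14, 3.14, 3.14, 3.14].

INTERFACE

Orientations are given as a unit quaternion [w, x, y, z].
In Python, from bench import env gives the robot as it stands.
- The arm moves only by the tool carry_out, never from a script. Its argument "increments" is a list of rows, each an object with "delta_pos": the shift along the tool's x, y, z in cm, a list of three; "yaw": the turn about the tool's z in rad. In form: [{"delta_pos": [tx, ty, tz], "yaw": yaw}, ...]. A call has exactly 8 rows; each row is the pose to reach, as a shift and turn from the pose commanded when the call began, along the tool's axes at that moment; what a row does not reach only later rows make up. A row lasts 1/12 s, in which the tool goes at most 41.7 mm and 7.16 degrees, less where a joint would pass 70% of its speed; a pose out of reach is approached as far as the arm can. A call with a gripper value outside its range is refused whole. "grip" is the gripper's target within -1 to 1 (fully open at 1, half-way at 0, shut at -1), set as the call begins (left out, the last holds). The fingers move at their own pace and stop on an object; "grip_force" is the grip in N (left out, the last holds). Time passes only in rows, so rows that repeat a pose let the fingers close, or fill a call up. It gives the time, the measured TCP pose, the force and the opening at its end, in the units of the state.
- env.state(): the state, without advancing time (a new reading comes with each control period).
- env.read_camera(name): name is "side" or "top"; returns a dict with "color" (384x512x3 uint8, blue, green, red), "K" (3x3 intrinsics, pixels), "xyz" and "orientation" of the camera in the world. Camera axes: x right, y up, looking along -z (the intrinsics and any distortion apply to the point x, -y, -z); pixel columns grow to the right and rows downward; lengths in m; the calibration is good to about 2 mm. A picture is of the moment at which its call begins. There is no depth.
- env.sign_off(): hands the job in, once; it reports no verdict.
The state is a dict: "t": time; "q": joint angles; "qd": joint speeds; "effort": joint torques, N m; "tcp_pos": TCP position; "ee_rot": TCP orientation; "force": force on the tool from outside, world axes, zero at the start; "ft_torque": the same for the moment, N m; "opening": opening from 0.0 (shut) to 1.0 (fully open).
Only numpy, scipy, OpenCV 4.12 (cv2) and the standard library are available. Lean on these libraries where they do the work, as an engineer would, in place of code of your own. Each camera call takes 0.05 s, during which the arm holds its last target. There are 200 camera calls.

TASK

Press the tester's black head down until the plunger's collar rests on the red stop sleeve and hold it there for about two seconds without pressing harder than 24 N, noting the load the dial shows. Then let the head come back up slowly, without letting it snap up, and slide the orange cursor on the record rail to that same load, leaving it within 1 N. Leave the bottles, the carton and the pen alone.

Things in the scene. Friction and masses are not known exactly. Their poses are not given: they have to be found in the camera images.
- tester: Grey spring tester screwed to the worktop, base 160 (x) x 120 (y) x 18 mm; origin at worktop height under the spring's axis, z up, base from x = -95 to +65. A 26 x 44 mm column behind the spring (x = +35 to +61, 140 high) carries a guide bush above the spring (top at z = 130). The dial, 68 mm across, faces forward and up at x = -58, z = 42. Its place and yaw vary.
- press_head: Black round press head, 40 mm diameter and 11 mm thick with a flat top, on top of the plunger, over the tester's axis; its origin is the tester's origin, moved down as it is pressed (the head itself lies 189 to 200 mm above this origin). It sits on a rubber cushion of about 4 N per mm (6.5 mm of give) on the plunger: the head must therefore go farther down than the plunger, by the cushion's give. It is not to be loaded above 24 N.
- head_top (a point): Centre of the press head's flat top, 200 mm above the worktop at rest; press here, straight down.
- collar_under (a point): Underside of the steel collar (28 mm diameter) on the plunger, on the axis, 175 mm above the worktop at rest; it goes down with the plunger and meets the red sleeve.
- stop_top (a point): Top of the red stop sleeve (29 mm diameter) round the plunger rod, the marked height; 156 to 167 mm above the worktop, different each time, and it does not move. From here on pushing meets only the cushion's give, so the resistance grows steeply (4 N per mm, against less than 1 N per mm before).
- plunger (a joint): How far the plunger is pressed down from rest, m (0 = fully up; a coil spring pushes it up). The spring's stiffness is not known beforehand; it carries some 5 to 15 N at the red sleeve.
- needle (a joint): Angle of the dial's red needle, rad: 0.2 rad per newton of spring load, 0 = no load; it turns clockwise and the black ticks stand every 1 N, long ones at 0, 5, 10, 15 and 20 N. It shows the spring's load only, not what the stop carries.
- record_rail: Aluminium record rail screwed to the worktop, 64 (x) x 150 (y) x 10 mm, origin at its centre at worktop height, z up. White scale on its -x side with black ticks every 5 mm, one tick per newton: 0 N at y = +50 mm, 20 N at y = -50 mm, longer ticks every 5 N. Its place and yaw vary, and it may stand left or right of the tester.
- cursor (a joint): Travel of the orange cursor along the rail's -y, m: 0 = 0 N, 0.1 = 20 N (5 mm per newton). Slides with about 1.5 N of friction and stays where it is left.
- cursor_grip (a point): Grip point of the cursor's upright orange fin: 12 mm thick along the rail's y, 24 mm along x, standing from 28 to 59 mm above the worktop; this point is its centre, 44 mm above the worktop, 12 mm behind (+x) the rail's centre line. The red line of the cursor is at the same y.
- amber_bottle: Loose amber bottle with a black cap, 60 mm diameter, 122 mm tall; origin under its centre. Leave alone.
- small_bottle: Loose clear bottle with a blue cap, 56 mm diameter, 108 mm tall; origin under its centre. Leave alone.
- filter_carton: Loose white carton, 70 x 100 x 45 mm; origin under its centre. Leave alone.
- pen: Loose red and white marker pen, 135 mm long, 17 mm thick; origin under its centre. Leave alone.

How it is judged:
By the outcome, as a careful person would: the job done as asked, in the order asked, and still so for the second after the job is handed in, with the robot touching nothing.
It also fails if it takes over 56 s, if anything falls off the work surface, if the arm or the gripper's body presses on something with over 40 N, if the wrist force passes 120 N, or if a joint passes its speed limit or range.

## Working session

There is one attempt and no reset: what is moved stays moved. The work goes in short steps, Python scripts to look and compute and a tool call to move; the robot and the scene stay as the last step left them, time stands still between calls to the robot, and variables do not carry over. Pictures are saved under pics/ and viewed, about 8 in all and at most 12, crops included, and the job is handed in when it is done.

Besides the shell and the picture viewer there is one more tool, called as name(argument=value, ...), one argument or row to a line, values as JSON. carry_out: Moves the arm, as the interface text tells. Its arguments: {"type":"object","properties":{"increments":{"type":"array"},"grip":{"type":"number"},"grip_force":{"type":"number"}},"required":["increments"]}

```bash
mkdir -p pics; cat > h.py <<'E'
import numpy as np, cv2
from bench import env
from scipy.spatial.transform import Rotation as R
def rot(q): return R.from_quat([q[1],q[2],q[3],q[0]]).as_matrix()
def cam(n,f=None):
    c=env.read_camera(n)
    if f: cv2.imwrite('pics/'+f,c['color'])
    np.save(f'/tmp/{n}.npy',c,allow_pickle=True); return c
def last(n): return np.load(f'/tmp/{n}.npy',allow_pickle=True).item()
def proj(c,p):
    v=rot(c['orientation']).T@(np.array(p,float)-c['xyz']); v=v*[1,-1,-1]
    u=np.array(c['K'])@v; return u[:2]/u[2]
def ray(c,uv):
    d=np.linalg.solve(np.array(c['K']),[uv[0],uv[1],1])*[1,-1,-1]
    return rot(c['orientation'])@d
def plane(c,uv,z):
    d=ray(c,uv); o=np.array(c['xyz']); return o+d*(z-o[2])/d[2]
E
python3 - <<'E'
from h import *
a=cam('side');b=cam('top')
for c in(a,b): print({k:np.round(v,4).tolist() for k,v in c.items() if k!='color'})
cv2.imwrite('pics/s1.png',cv2.resize(a['color'],(800,600)));cv2.imwrite('pics/t1.png',cv2.resize(b['color'],(800,600)))
s=env.state();print(s, env.tip_reach)
E
```

```text
{'K': [[372.4857, 0.0, 255.0099], [0.0, 372.4857, 191.8111], [0.0, 0.0, 1.0]], 'xyz': [0.3572, -0.7666, 0.8505], 'orientation': [0.9134, 0.402, -0.0347, -0.054]}
{'K': [[396.8388, 0.0, 253.5646], [0.0, 396.8388, 188.9671], [0.0, 0.0, 1.0]], 'xyz': [0.1725, -0.0929, 1.5434], 'orientation': [0.8304, 0.0906, -0.0578, -0.5467]}
{'t': 0.1, 'q': array([-1.27266278,  0.31167847,  0.01394323,  1.51286409, -0.00436778,
        1.31920181, -0.0272146 ]), 'qd': array([-9.79497759e-04, -4.14233885e-03,  2.80604187e-05, -2.89688835e-03,
        1.20663491e-03, -7.30781360e-04, -1.17096631e-04]), 'effort': array([ 2.58589080e-04, -3.80858946e+01,  1.46499546e-01, -2.31238657e+01,
        1.23202347e-02,  8.16560379e-03, -2.32281074e-06]), 'tcp_pos': array([0.1831013 , 0.51798676, 0.24732474]), 'ee_rot': array([ 6.54747385e-04,  8.16461232e-01,  5.77399282e-01, -8.34563680e-04]), 'force': array([ 0.4223391 , -0.19685118,  0.02194218]), 'ft_torque': array([-0.03746583,  0.02251483,  0.00529851]), 'opening': 0.9983590229206544} 0.017
```

View pics/s1.png

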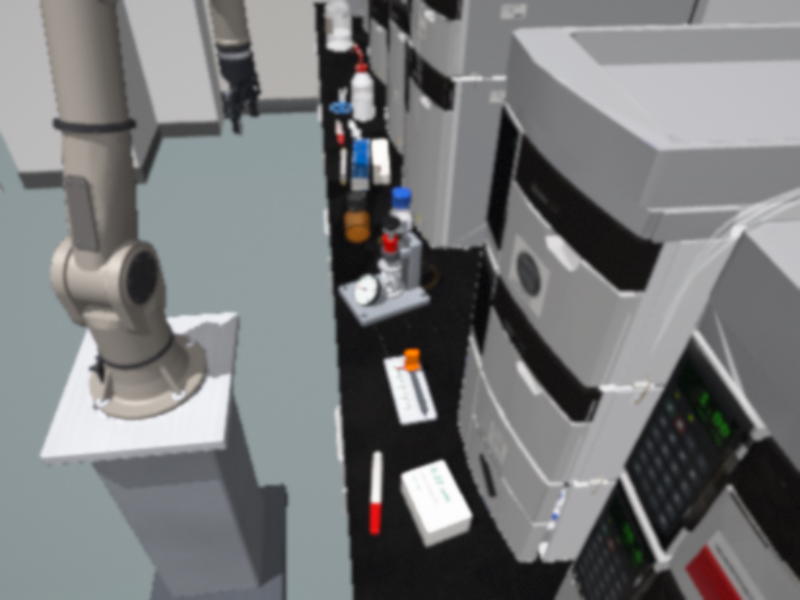

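View pics/t1.png

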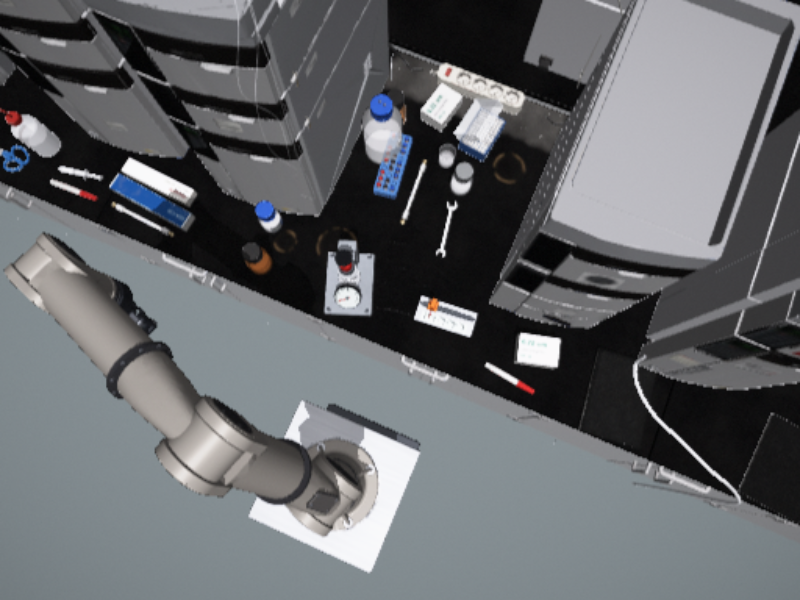

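Side: tester at about (388,280), orange cursor (412,360), rail below it. Top: tester base about (328..374, 253..316), rail (416..476, 298..335), in 800-px coordinates. Next I'll zoom in for corners.

```bash
python3 - <<'E'
from h import *
a=last('side')['color'];b=last('top')['color']
def cr(im,x,y,w,h,s): return cv2.resize(im[y:y+h,x:x+w],(w*s,h*s),interpolation=cv2.INTER_CUBIC)
A=cr(a,210,130,75,75,4);A2=cr(a,235,215,75,75,4);B=cr(b,195,145,75,75,4);B2=cr(b,250,175,75,75,4)
cv2.imwrite('pics/z1.png',cv2.resize(np.vstack([np.hstack([A,A2]),np.hstack([B,B2])]),(600,600)))
for n,c in(('side',last('side')),('top',last('top'))):
    hsv=cv2.cvtColor(c['color'],cv2.COLOR_BGR2HSV);H,S,V=cv2.split(hsv)
    o=((H>6)&(H<18)&(S>200)&(V>150)).astype('uint8'); r=(((H<5)|(H>175))&(S>150)&(V>90)).astype('uint8')
    w=((V>170)&(S<40)).astype('uint8')
    for nm,m in(('or',o),('red',r),('wh',w)):
        k,l,st,ce=cv2.connectedComponentsWithStats(m)
        for i in range(1,k):
            if st[i,4]>5 and (200<ce[i,0]<340) and 120<ce[i,1]<300: print(n,nm,ce[i].round(1),st[i])
E
```

```text
side or [263.3 229.4] [259 223   9  14  97]
side red [249.1 155.6] [245 150  10  12  82]
side wh [207.6 141.3] [206 133   4  18  49]
side wh [258.  137.9] [252 135  11   9  59]
side wh [264.5 153.6] [262 150   6   7  24]
side wh [258.5 159.7] [257 159   4   2   6]
side wh [315.5 166.2] [313 159   6  13  21]
side wh [247.3 174.6] [242 167  13  16 113]
side wh [241.9 190.2] [219 177  54  28 627]
side wh [305.2 228.3] [303 221   5  14  24]
side wh [260.8 251. ] [246 228  33  43 717]
side wh [337.7 242. ] [331 231  16  22 125]
side wh [334.8 285.5] [312 248  48  63 208]
side wh [215.9 277.4] [213 260   6  36 129]
top red [221.4 170.8] [218 168   7   6  23]
top red [336.  247.7] [330 243  12  10  48]
top wh [264.4 121.9] [258 105  14  35  79]
top wh [285.4 146.1] [279 129  14  36  92]
top wh [223.7 156.2] [217 155  11   5  25]
top wh [223.4 183.6] [208 161  31  40 819]
top wh [270.9 190.9] [269 189   5   4  16]
top wh [285.7 203.8] [265 193  40  23 458]
top wh [270.8 236.7] [257 227  31  17 112]
top wh [320.9 238.7] [311 232  20  14  81]
```

View pics/z1.png

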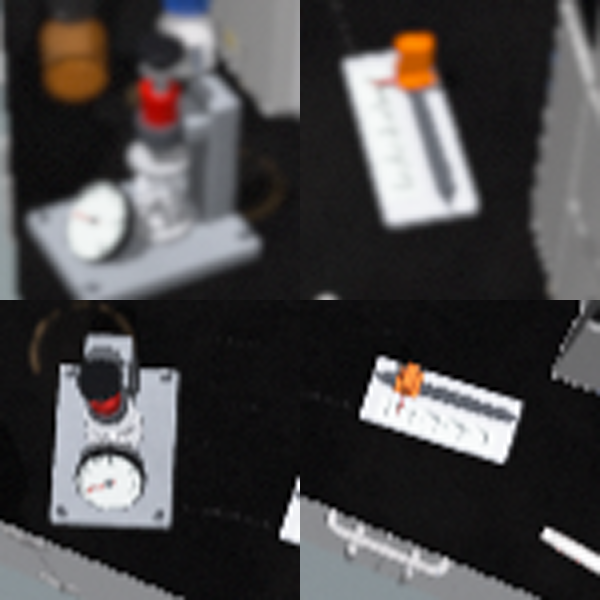

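```bash
python3 - <<'E'
from h import *
a=last('side');b=last('top')
T=lambda l,o,p,z,c:[plane(c,(o[0]+(x-p[0])/4,o[1]+(y-p[1])/4),z).round(4) for x,y in l]
print('base top',*T([(52,523),(172,525),(178,370),(62,368)],(195,145),(0,300),.018,b))
print('base side',*T([(28,215),(82,297),(262,240)],(210,130),(0,0),.018,a))
print('rail top',*T([(380,356),(522,402),(503,464),(360,418)],(250,175),(300,300),.010,b))
print('rail side',*T([(343,60),(386,226),(478,212)],(235,215),(300,0),.010,a))
print('head',T([(101,378)],(195,145),(0,300),.195,b),T([(161,46)],(210,130),(0,0),.195,a))
print('fin',T([(409,380)],(250,175),(300,300),.050,b),plane(a,(263.3,229.4),.045))
E
```

```text
base top [0.3632 0.1885 0.018 ] [0.4078 0.0799 0.018 ] [0.5541 0.1379 0.018 ] [0.5103 0.2452 0.018 ]
base side [0.3662 0.1891 0.018 ] [0.4038 0.0853 0.018 ] [0.5582 0.1372 0.018 ]
rail top [ 0.5041 -0.0156  0.01  ] [ 0.5166 -0.1616  0.01  ] [ 0.4522 -0.1673  0.01  ] [ 0.439  -0.0217  0.01  ]
rail side [ 0.4411 -0.0218  0.01  ] [ 0.4538 -0.1741  0.01  ] [ 0.5179 -0.1698  0.01  ]
head [array([0.4763, 0.1705, 0.195 ])] [array([0.4754, 0.1717, 0.195 ])]
fin [array([ 0.4847, -0.0523,  0.05  ])] [ 0.4882321  -0.05606214  0.045     ]
```

carry_out(
  increments=[
    {"delta_pos": [-1.44,2.44,-0.3],"yaw": -0.053},
    {"delta_pos": [-2.88,4.88,-0.6],"yaw": -0.106},
    {"delta_pos": [-4.32,7.32,-0.9],"yaw": -0.16},
    {"delta_pos": [-5.76,9.76,-1.2],"yaw": -0.213},
    {"delta_pos": [-7.2,12.2,-1.5],"yaw": -0.266},
    {"delta_pos": [-8.64,14.64,-1.8],"yaw": -0.32},
    {"delta_pos": [-10.08,17.08,-2],"yaw": -0.373},
    {"delta_pos": [-11.52,19.52,-2],"yaw": -0.426},
  ],
  grip=-1,
  grip_force=40,
)

```text
t: 0.77
tcp_pos: [0.3296, 0.3437, 0.2684]
ee_rot: [-0.0, 0.675, 0.738, 0.0]
force: [0.4, 0.1, 0.1]
opening: -0.0
```

```bash
cat >> h.py <<'E'
def to(p,q=None):
    s=env.state();M=rot(s['ee_rot']);d=M.T@(np.array(p)-s['tcp_pos'])*100
    print('t',round(s['t'],2),'tcp',s['tcp_pos'].round(4),'F',s['force'].round(2),'open',round(s['opening'],3),'xdir deg',np.degrees(np.arctan2(M[1,0],M[0,0])).round(2),'zax',M[:,2].round(4),'delta cm',d.round(2))
E
python3 -c "
from h import *
to([.4745,.170,.240])"
```

```text
t 0.77 tcp [0.3296 0.3437 0.2684] F [0.37 0.11 0.07] open -0.0 xdir deg 95.1 zax [ 0.e+00  1.e-04 -1.e+00] delta cm [-18.59  12.89   2.84]
```

carry_out(
  increments=[
    {"delta_pos": [-2.7,1.9,0],"yaw": 0},
    {"delta_pos": [-5.4,3.8,0],"yaw": 0},
    {"delta_pos": [-8.1,5.7,0],"yaw": 0},
    {"delta_pos": [-10.8,7.6,0.3],"yaw": 0},
    {"delta_pos": [-13.5,9.5,0.6],"yaw": 0},
    {"delta_pos": [-16.2,11.3,0.9],"yaw": 0},
    {"delta_pos": [-18.0,12.5,1.2],"yaw": 0},
    {"delta_pos": [-18.6,12.9,1.5],"yaw": 0},
  ],
)

```text
t: 1.43
tcp_pos: [0.4756, 0.1658, 0.2528]
ee_rot: [0.001, 0.679, 0.734, -0.001]
force: [0.5, -0.6, -0.2]
opening: -0.002
```

```bash
python3 - <<'E'
from h import *
a=cam('side');b=cam('top')
to([.4745,.170,.217])
cr=lambda im,x,y,w,h,s: cv2.resize(im[y:y+h,x:x+w],(w*s,h*s),interpolation=cv2.INTER_CUBIC)
cv2.imwrite('pics/z2.png',np.hstack([cr(a['color'],200,110,80,80,5),cr(b['color'],190,130,80,80,5)]))
for c,o in((a,(200,110)),(b,(190,130))):
    for p in([.4745,.17,.2],[.4745,.17,.219]): print((proj(c,p)-o)*5)
E
```

```text
t 1.53 tcp [0.4735 0.1692 0.2523] F [-0.34  0.44 -0.19] open -0.001 xdir deg 94.73 zax [-0.0019 -0.0011 -1.    ] delta cm [0.07 0.12 3.53]
[250.13280906 152.3682666 ]
[250.47767006 126.17260439]
[150.27066647 173.15749686]
[147.92345733 165.66078709]
```

View pics/z2.png

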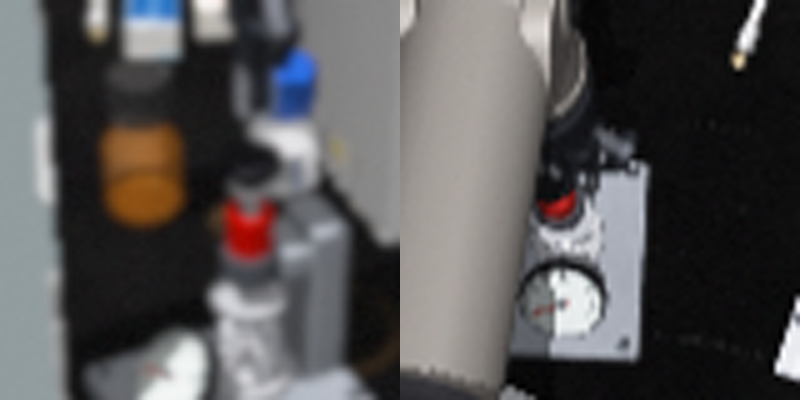

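The side view shows the shut fingers straight above the head (253,155); the top view shows the dial clear at (563,300). Now I'll press gently.

carry_out(
  increments=[
    {"delta_pos": [0.07,0.1,0.7],"yaw": 0},
    {"delta_pos": [0.07,0.1,1.4],"yaw": 0},
    {"delta_pos": [0.07,0.1,2.1],"yaw": 0},
    {"delta_pos": [0.07,0.1,2.7],"yaw": 0},
    {"delta_pos": [0.07,0.1,3.0],"yaw": 0},
    {"delta_pos": [0.07,0.1,3.3],"yaw": 0},
    {"delta_pos": [0.07,0.1,3.5],"yaw": 0},
    {"delta_pos": [0.07,0.1,3.7],"yaw": 0},
  ],
)

```text
t: 2.2
tcp_pos: [0.4744, 0.1716, 0.2163]
ee_rot: [0.0, 0.676, 0.737, 0.0]
force: [-0.8, 0.1, 1.8]
opening: -0.004
```

```bash
python3 - <<'E'
from h import *
to([.4745,.170,.217])
E
```

```text
t 2.2 tcp [0.4744 0.1716 0.2163] F [-0.85  0.05  1.85] open -0.004 xdir deg 94.95 zax [ 2.e-04  2.e-04 -1.e+00] delta cm [-0.16 -0.01 -0.07]
```

carry_out(
  increments=[
    {"delta_pos": [0,0,0.07],"yaw": 0},
    {"delta_pos": [0,0,0.14],"yaw": 0},
    {"delta_pos": [0,0,0.21],"yaw": 0},
    {"delta_pos": [0,0,0.28],"yaw": 0},
    {"delta_pos": [0,0,0.35],"yaw": 0},
    {"delta_pos": [0,0,0.42],"yaw": 0},
    {"delta_pos": [0,0,0.5],"yaw": 0},
    {"delta_pos": [0,0,0.5],"yaw": 0},
  ],
)

```text
t: 2.87
tcp_pos: [0.4745, 0.1716, 0.2115]
ee_rot: [0.0, 0.676, 0.737, 0.0]
force: [-1.2, -0.0, 4.3]
opening: 0.001
```

carry_out(
  increments=[
    {"delta_pos": [0,0,0.04],"yaw": 0},
    {"delta_pos": [0,0,0.08],"yaw": 0},
    {"delta_pos": [0,0,0.12],"yaw": 0},
    {"delta_pos": [0,0,0.16],"yaw": 0},
    {"delta_pos": [0,0,0.2],"yaw": 0},
    {"delta_pos": [0,0,0.25],"yaw": 0},
    {"delta_pos": [0,0,0.3],"yaw": 0},
    {"delta_pos": [0,0,0.3],"yaw": 0},
  ],
)

```text
t: 3.53
tcp_pos: [0.4745, 0.1716, 0.2085]
ee_rot: [0.0, 0.676, 0.737, 0.0]
force: [-2.0, 0.6, 6.0]
opening: -0.0
```

carry_out(
  increments=[
    {"delta_pos": [0,0,0.04],"yaw": 0},
    {"delta_pos": [0,0,0.08],"yaw": 0},
    {"delta_pos": [0,0,0.12],"yaw": 0},
    {"delta_pos": [0,0,0.16],"yaw": 0},
    {"delta_pos": [0,0,0.2],"yaw": 0},
    {"delta_pos": [0,0,0.25],"yaw": 0},
    {"delta_pos": [0,0,0.25],"yaw": 0},
    {"delta_pos": [0,0,0.25],"yaw": 0},
  ],
)

```text
t: 4.2
tcp_pos: [0.4746, 0.1716, 0.2064]
ee_rot: [0.0, 0.676, 0.737, 0.0]
force: [-2.9, -0.4, 6.3]
opening: 0.001
```

carry_out(
  increments=[
    {"delta_pos": [0,0,0.04],"yaw": 0},
    {"delta_pos": [0,0,0.08],"yaw": 0},
    {"delta_pos": [0,0,0.12],"yaw": 0},
    {"delta_pos": [0,0,0.16],"yaw": 0},
    {"delta_pos": [0,0,0.2],"yaw": 0},
    {"delta_pos": [0,0,0.2],"yaw": 0},
    {"delta_pos": [0,0,0.2],"yaw": 0},
    {"delta_pos": [0,0,0.2],"yaw": 0},
  ],
)

```text
t: 4.87
tcp_pos: [0.4746, 0.1716, 0.2046]
ee_rot: [0.0, 0.676, 0.737, 0.0]
force: [-2.4, -0.5, 8.1]
opening: 0.001
```

```bash
python3 - <<'E'
from h import *
a=cam('side');b=cam('top')
to([.4745,.170,.217])
cr=lambda im,x,y,w,h,s: cv2.resize(im[y:y+h,x:x+w],(w*s,h*s),interpolation=cv2.INTER_CUBIC)
cv2.imwrite('pics/z3.png',np.hstack([cr(a['color'],210,130,50,75,8),cr(b['color'],200,160,50,75,8)]))
E
```

```text
t 4.97 tcp [0.4746 0.1717 0.2046] F [-3.74 -0.21  8.07] open 0.001 xdir deg 94.95 zax [ 7.e-04  6.e-04 -1.e+00] delta cm [-0.17 -0.02 -1.24]
```

View pics/z3.png

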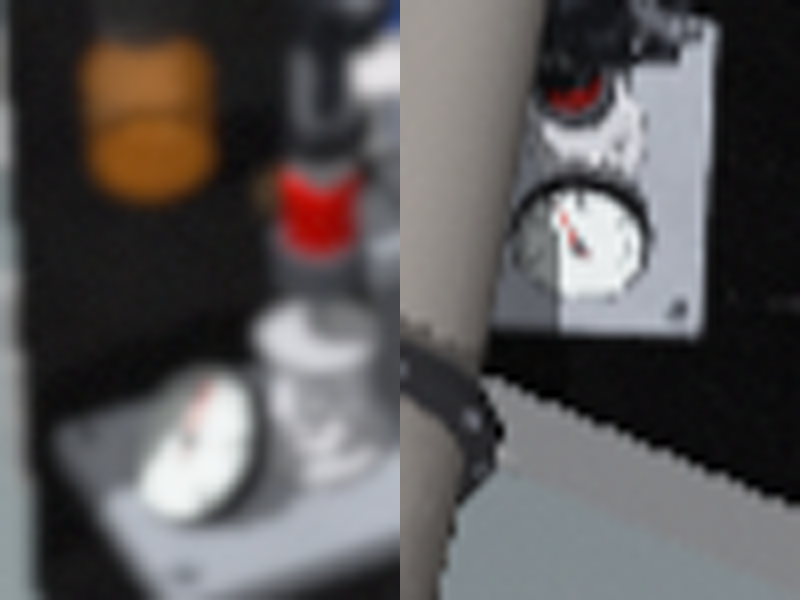

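Side: the collar is still a thin grey band above the sleeve at (318,170). The needle has turned from about 9 o'clock to about 11 o'clock. I'll continue.

carry_out(
  increments=[
    {"delta_pos": [0,0,0.04],"yaw": 0},
    {"delta_pos": [0,0,0.08],"yaw": 0},
    {"delta_pos": [0,0,0.12],"yaw": 0},
    {"delta_pos": [0,0,0.16],"yaw": 0},
    {"delta_pos": [0,0,0.2],"yaw": 0},
    {"delta_pos": [0,0,0.2],"yaw": 0},
    {"delta_pos": [0,0,0.2],"yaw": 0},
    {"delta_pos": [0,0,0.2],"yaw": 0},
  ],
)

```text
t: 5.63
tcp_pos: [0.4746, 0.1717, 0.2029]
ee_rot: [0.0, 0.676, 0.737, 0.001]
force: [-3.3, -0.4, 8.6]
opening: 0.001
```

carry_out(
  increments=[
    {"delta_pos": [0,0,0.03],"yaw": 0},
    {"delta_pos": [0,0,0.06],"yaw": 0},
    {"delta_pos": [0,0,0.09],"yaw": 0},
    {"delta_pos": [0,0,0.12],"yaw": 0},
    {"delta_pos": [0,0,0.15],"yaw": 0},
    {"delta_pos": [0,0,0.15],"yaw": 0},
    {"delta_pos": [0,0,0.15],"yaw": 0},
    {"delta_pos": [0,0,0.15],"yaw": 0},
  ],
)

```text
t: 6.3
tcp_pos: [0.4746, 0.1717, 0.2015]
ee_rot: [0.0, 0.676, 0.737, 0.001]
force: [-4.0, -0.1, 10.2]
opening: -0.003
```

carry_out(
  increments=[
    {"delta_pos": [0,0,0.03],"yaw": 0},
    {"delta_pos": [0,0,0.06],"yaw": 0},
    {"delta_pos": [0,0,0.09],"yaw": 0},
    {"delta_pos": [0,0,0.12],"yaw": 0},
    {"delta_pos": [0,0,0.15],"yaw": 0},
    {"delta_pos": [0,0,0.15],"yaw": 0},
    {"delta_pos": [0,0,0.15],"yaw": 0},
    {"delta_pos": [0,0,0.15],"yaw": 0},
  ],
)

```text
t: 6.97
tcp_pos: [0.4747, 0.1717, 0.2002]
ee_rot: [0.0, 0.676, 0.737, 0.001]
force: [-4.4, -1.4, 11.1]
opening: -0.001
```

carry_out(
  increments=[
    {"delta_pos": [0,0,0.03],"yaw": 0},
    {"delta_pos": [0,0,0.06],"yaw": 0},
    {"delta_pos": [0,0,0.09],"yaw": 0},
    {"delta_pos": [0,0,0.12],"yaw": 0},
    {"delta_pos": [0,0,0.15],"yaw": 0},
    {"delta_pos": [0,0,0.15],"yaw": 0},
    {"delta_pos": [0,0,0.15],"yaw": 0},
    {"delta_pos": [0,0,0.15],"yaw": 0},
  ],
)

```text
t: 7.63
tcp_pos: [0.4747, 0.1717, 0.1989]
ee_rot: [0.0, 0.676, 0.737, 0.001]
force: [-4.2, -0.2, 11.7]
opening: -0.002
```

```bash
python3 - <<'E'
from h import *
a=cam('side');b=cam('top')
to([.4745,.170,.217])
cr=lambda im,x,y,w,h,s: cv2.resize(im[y:y+h,x:x+w],(w*s,h*s),interpolation=cv2.INTER_CUBIC)
cv2.imwrite('pics/z4.png',np.hstack([cr(a['color'],210,130,50,75,8),cr(b['color'],200,160,50,75,8)]))
E
```

```text
t 7.73 tcp [0.4747 0.1717 0.1989] F [-4.09 -0.28 12.25] open 0.004 xdir deg 94.95 zax [ 0.0011  0.001  -1.    ] delta cm [-0.16 -0.03 -1.81]
```

View pics/z4.png

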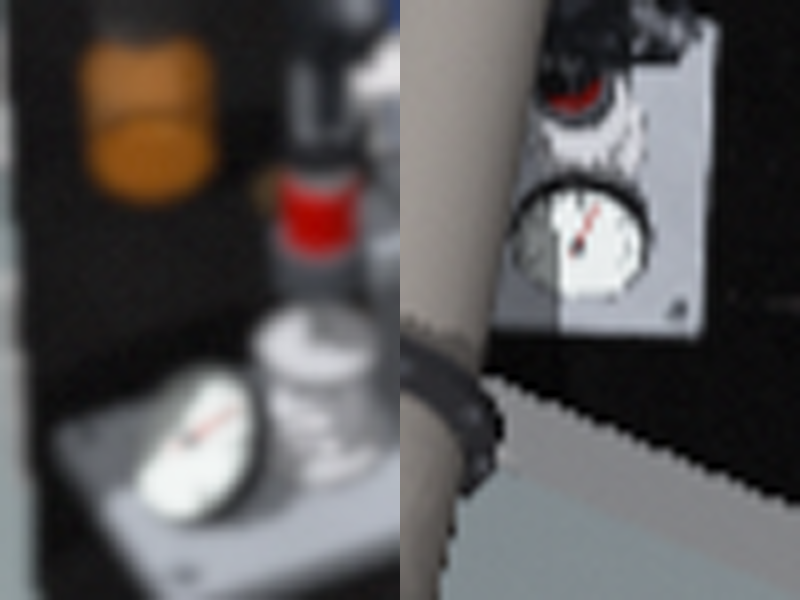

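Needle is at about 1 o'clock now, the collar almost on the sleeve, F≈12 N, and the slope is still under 1 N/mm.

carry_out(
  increments=[
    {"delta_pos": [0,0,0.03],"yaw": 0},
    {"delta_pos": [0,0,0.06],"yaw": 0},
    {"delta_pos": [0,0,0.09],"yaw": 0},
    {"delta_pos": [0,0,0.12],"yaw": 0},
    {"delta_pos": [0,0,0.12],"yaw": 0},
    {"delta_pos": [0,0,0.12],"yaw": 0},
    {"delta_pos": [0,0,0.12],"yaw": 0},
    {"delta_pos": [0,0,0.12],"yaw": 0},
  ],
)

```text
t: 8.4
tcp_pos: [0.4747, 0.1717, 0.1978]
ee_rot: [0.0, 0.676, 0.737, 0.001]
force: [-3.4, -0.7, 12.6]
opening: -0.001
```

carry_out(
  increments=[
    {"delta_pos": [0,0,0.03],"yaw": 0},
    {"delta_pos": [0,0,0.06],"yaw": 0},
    {"delta_pos": [0,0,0.09],"yaw": 0},
    {"delta_pos": [0,0,0.12],"yaw": 0},
    {"delta_pos": [0,0,0.12],"yaw": 0},
    {"delta_pos": [0,0,0.12],"yaw": 0},
    {"delta_pos": [0,0,0.12],"yaw": 0},
    {"delta_pos": [0,0,0.12],"yaw": 0},
  ],
)

```text
t: 9.07
tcp_pos: [0.4747, 0.1717, 0.1969]
ee_rot: [0.0, 0.676, 0.737, 0.001]
force: [-5.4, -0.2, 13.4]
opening: 0.0
```

carry_out(
  increments=[
    {"delta_pos": [0,0,0.03],"yaw": 0},
    {"delta_pos": [0,0,0.06],"yaw": 0},
    {"delta_pos": [0,0,0.09],"yaw": 0},
    {"delta_pos": [0,0,0.1],"yaw": 0},
    {"delta_pos": [0,0,0.1],"yaw": 0},
    {"delta_pos": [0,0,0.1],"yaw": 0},
    {"delta_pos": [0,0,0.1],"yaw": 0},
    {"delta_pos": [0,0,0.1],"yaw": 0},
  ],
)

```text
t: 9.73
tcp_pos: [0.4748, 0.1717, 0.1963]
ee_rot: [0.0, 0.676, 0.737, 0.001]
force: [-5.2, -0.6, 15.4]
opening: -0.003
```

carry_out(
  increments=[
    {"delta_pos": [0,0,0.03],"yaw": 0},
    {"delta_pos": [0,0,0.06],"yaw": 0},
    {"delta_pos": [0,0,0.09],"yaw": 0},
    {"delta_pos": [0,0,0.09],"yaw": 0},
    {"delta_pos": [0,0,0.09],"yaw": 0},
    {"delta_pos": [0,0,0.09],"yaw": 0},
    {"delta_pos": [0,0,0.09],"yaw": 0},
    {"delta_pos": [0,0,0.09],"yaw": 0},
  ],
)

```text
t: 10.4
tcp_pos: [0.4748, 0.1717, 0.1958]
ee_rot: [0.0, 0.676, 0.737, 0.001]
force: [-5.5, -1.2, 17.0]
opening: 0.0
```

```bash
python3 - <<'E'
from h import *
a=cam('side');b=cam('top')
to([.4745,.170,.217])
cr=lambda im,x,y,w,h,s: cv2.resize(im[y:y+h,x:x+w],(w*s,h*s),interpolation=cv2.INTER_CUBIC)
cv2.imwrite('pics/z5.png',np.hstack([cr(a['color'],220,170,25,28,16),cr(b['color'],210,179,25,28,16)]))
np.save('/tmp/side_p.npy',a,allow_pickle=True);np.save('/tmp/top_p.npy',b,allow_pickle=True)
E
```

```text
t 10.5 tcp [0.4748 0.1717 0.1958] F [-6.08 -0.84 17.61] open -0.006 xdir deg 94.95 zax [ 0.0017  0.0015 -1.    ] delta cm [-0.16 -0.04 -2.12]
```

View pics/z5.png

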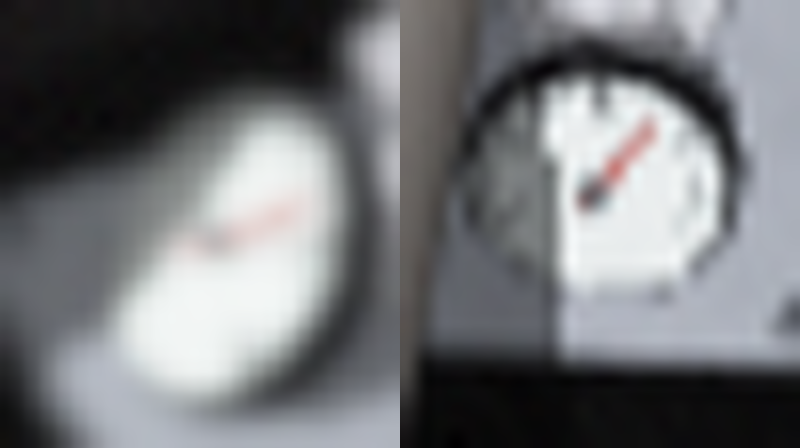

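Top: dial hub (593,195), needle tip (655,120), long tick (the 10 N one) at (603,90), so the load is about 12–13 N. I'll hold while computing it more precisely.

carry_out(
  increments=[
    {"delta_pos": [0,0,0],"yaw": 0},
    {"delta_pos": [0,0,0],"yaw": 0},
    {"delta_pos": [0,0,0],"yaw": 0},
    {"delta_pos": [0,0,0],"yaw": 0},
    {"delta_pos": [0,0,0],"yaw": 0},
    {"delta_pos": [0,0,0],"yaw": 0},
    {"delta_pos": [0,0,0],"yaw": 0},
    {"delta_pos": [0,0,0],"yaw": 0},
  ],
)

```text
t: 11.17
tcp_pos: [0.4748, 0.1717, 0.1958]
ee_rot: [0.0, 0.676, 0.737, 0.001]
force: [-5.5, -1.1, 17.3]
opening: 0.004
```

carry_out(
  increments=[
    {"delta_pos": [0,0,0],"yaw": 0},
    {"delta_pos": [0,0,0],"yaw": 0},
    {"delta_pos": [0,0,0],"yaw": 0},
    {"delta_pos": [0,0,0],"yaw": 0},
    {"delta_pos": [0,0,0],"yaw": 0},
    {"delta_pos": [0,0,0],"yaw": 0},
    {"delta_pos": [0,0,0],"yaw": 0},
    {"delta_pos": [0,0,0],"yaw": 0},
  ],
)

```text
t: 11.83
tcp_pos: [0.4748, 0.1717, 0.1958]
ee_rot: [0.0, 0.676, 0.737, 0.001]
force: [-5.8, -1.5, 17.5]
opening: 0.0
```

```bash
cat > dial.py <<'E'
from h import *
yaw=np.radians(21.3); ax=np.array([.4745,.170,0])
Rz=R.from_euler('z',yaw).as_matrix()
C=ax+Rz@np.array([-.058,0,.042])
def needle(c,tilt):
    n=Rz@[-np.sin(tilt),0,np.cos(tilt)]; up=Rz@[np.cos(tilt),0,np.sin(tilt)]; rt=np.cross(up,n)
    u0=proj(c,C).astype(int); im=c['color'].astype(float)
    P=[];W=[]
    for v in range(u0[1]-14,u0[1]+15):
        for u in range(u0[0]-14,u0[0]+15):
            d=ray(c,(u,v)); o=np.array(c['xyz']); p=o+d*((C-o)@n)/(d@n)-C
            b,g,r=im[v,u]; w=r-(b+g)/2-12
            if np.hypot(p@rt,p@up)<.030 and w>0: P.append((p@rt,p@up));W.append(w)
    P=np.array(P);W=np.array(W);m=(W@P)/W.sum();D=P-m
    e,v=np.linalg.eigh((D*W[:,None]).T@D); v=v[:,1]; v=v*np.sign(v@m)
    return np.arctan2(v[0],v[1]), m*1000   # clockwise from up
if __name__=='__main__':
    import glob
    for t in(25,35,45,55):
        for n in('top','side'):
            r=cv2
            p=np.load(f'/tmp/{n}_p.npy',allow_pickle=True).item()
            q=dict(p)
            q['color']=cv2.imread(f'pics/{"t" if n=="top" else "s"}1.png'); q['color']=cv2.resize(q['color'],(512,384),interpolation=cv2.INTER_AREA)
            A,m=needle(p,np.radians(t));B,m2=needle(q,np.radians(t))
            print(t,n,'rest',round(B,3),'now',round(A,3),'N',round((A-B)%6.283/.2,2),'via10',round(10+A/.2,2),m.round(1),m2.round(1))
E
python3 dial.py; python3 -c "
from h import *
to([.4745,.17,.24])"
```

```text
25 top rest -1.942 now 0.646 N 12.94 via10 13.23 [3.3 7.6] [-17.   -5.8]
t 11.83 tcp [0.4748 0.1717 0.1958] F [-5.76 -1.49 17.47] open 0.0 xdir deg 94.95 zax [ 0.0017  0.0015 -1.    ] delta cm [-0.16 -0.04 -4.42]dial.py:14: RuntimeWarning: invalid value encountered in scalar divide
  P=np.array(P);W=np.array(W);m=(W@P)/W.sum();D=P-m
Traceback (most recent call last):
ValueError: not enough values to unpack (expected 2, got 1)

During handling of the above exception, another exception occurred:

Traceback (most recent call last):
  File "dial.py", line 25, in <module>
    A,m=needle(p,np.radians(t));B,m2=needle(q,np.radians(t))
                                     ~~~~~~^^^^^^^^^^^^^^^^^
  File "dial.py", line 15, in needle
    e,v=np.linalg.eigh((D*W[:,None]).T@D); v=v[:,1]; v=v*np.sign(v@m)
        ~~~~~~~~~~~~~~^^^^^^^^^^^^^^^^^^^
numpy.linalg.LinAlgError: 1-dimensional array given. Array must be at least two-dimensional
```

```bash
sed -i "s/for n in('top','side')/for n in('top',)/; s/-12$/-8/" dial.py; python3 dial.py; python3 - <<'E'
from dial import *
p=np.load('/tmp/side_p.npy',allow_pickle=True).item()
for t in(25,35,45,55):
    A,m=needle(p,np.radians(t));print(t,'side via10',10+A/.2,m)
# white-ellipse: dial rim ratio -> tilt
E
```

```text
25 top rest -1.931 now 0.647 N 12.89 via10 13.23 [3.1 7.5] [-16.4  -5.7]
35 top rest -1.952 now 0.628 N 12.9 via10 13.14 [3.3 7.9] [-16.5  -6.1]
45 top rest -1.99 now 0.593 N 12.92 via10 12.97 [3.4 8.7] [-16.6  -6.7]
55 top rest -2.052 now 0.542 N 12.97 via10 12.71 [ 3.6 10. ] [-16.7  -7.6]
25 side via10 11.812972088440363 [-0.40892049  8.89342223]
35 side via10 12.511210533017021 [1.03248717 8.98748031]
45 side via10 13.029728094185806 [2.55135668 9.37134336]
55 side via10 13.401896823828697 [ 4.25999773 10.11037351]
```

The load is ≈12.95 N: top needle 12.9 (rest-referenced), and with a 45° dial tilt top and side agree at 13.0. The force kink also sits near 13 N. Releasing slowly.

carry_out(
  increments=[
    {"delta_pos": [0,0,0],"yaw": 0},
    {"delta_pos": [0,0,0],"yaw": 0},
    {"delta_pos": [0,0,0],"yaw": 0},
    {"delta_pos": [0,0,-0.05],"yaw": 0},
    {"delta_pos": [0,0,-0.1],"yaw": 0},
    {"delta_pos": [0,0,-0.16],"yaw": 0},
    {"delta_pos": [0,0,-0.22],"yaw": 0},
    {"delta_pos": [0,0,-0.28],"yaw": 0},
  ],
)

```text
t: 12.5
tcp_pos: [0.4747, 0.1717, 0.1977]
ee_rot: [0.0, 0.676, 0.737, 0.001]
force: [-4.7, -0.9, 12.4]
opening: -0.003
```

carry_out(
  increments=[
    {"delta_pos": [0,0,-0.07],"yaw": 0},
    {"delta_pos": [0,0,-0.14],"yaw": 0},
    {"delta_pos": [0,0,-0.21],"yaw": 0},
    {"delta_pos": [0,0,-0.28],"yaw": 0},
    {"delta_pos": [0,0,-0.35],"yaw": 0},
    {"delta_pos": [0,0,-0.42],"yaw": 0},
    {"delta_pos": [0,0,-0.49],"yaw": 0},
    {"delta_pos": [0,0,-0.56],"yaw": 0},
  ],
)

```text
t: 13.17
tcp_pos: [0.4746, 0.1717, 0.2026]
ee_rot: [0.0, 0.676, 0.737, 0.001]
force: [-3.0, -1.0, 8.7]
opening: 0.002
```

carry_out(
  increments=[
    {"delta_pos": [0,0,-0.07],"yaw": 0},
    {"delta_pos": [0,0,-0.14],"yaw": 0},
    {"delta_pos": [0,0,-0.21],"yaw": 0},
    {"delta_pos": [0,0,-0.28],"yaw": 0},
    {"delta_pos": [0,0,-0.35],"yaw": 0},
    {"delta_pos": [0,0,-0.42],"yaw": 0},
    {"delta_pos": [0,0,-0.49],"yaw": 0},
    {"delta_pos": [0,0,-0.56],"yaw": 0},
  ],
)

```text
t: 13.83
tcp_pos: [0.4745, 0.1716, 0.2075]
ee_rot: [0.0, 0.676, 0.737, 0.0]
force: [-2.5, 0.2, 5.3]
opening: -0.002
```

carry_out(
  increments=[
    {"delta_pos": [0,0,-0.07],"yaw": 0},
    {"delta_pos": [0,0,-0.14],"yaw": 0},
    {"delta_pos": [0,0,-0.21],"yaw": 0},
    {"delta_pos": [0,0,-0.28],"yaw": 0},
    {"delta_pos": [0,0,-0.35],"yaw": 0},
    {"delta_pos": [0,0,-0.42],"yaw": 0},
    {"delta_pos": [0,0,-0.49],"yaw": 0},
    {"delta_pos": [0,0,-0.56],"yaw": 0},
  ],
)

```text
t: 14.5
tcp_pos: [0.4745, 0.1716, 0.2125]
ee_rot: [0.0, 0.676, 0.737, 0.0]
force: [-1.0, 0.4, 2.9]
opening: 0.001
```

carry_out(
  increments=[
    {"delta_pos": [0,0,-0.07],"yaw": 0},
    {"delta_pos": [0,0,-0.14],"yaw": 0},
    {"delta_pos": [0,0,-0.21],"yaw": 0},
    {"delta_pos": [0,0,-0.28],"yaw": 0},
    {"delta_pos": [0,0,-0.35],"yaw": 0},
    {"delta_pos": [0,0,-0.45],"yaw": 0},
    {"delta_pos": [0,0,-0.6],"yaw": 0},
    {"delta_pos": [0,0,-0.8],"yaw": 0},
  ],
)

```text
t: 15.17
tcp_pos: [0.4743, 0.171, 0.2203]
ee_rot: [0.0, 0.676, 0.737, -0.001]
force: [0.8, 1.1, -0.8]
opening: -0.0
```

carry_out(
  increments=[
    {"delta_pos": [0,0,-2],"yaw": 0},
    {"delta_pos": [-1.5,0,-4],"yaw": 0},
    {"delta_pos": [-4.5,0,-4],"yaw": 0},
    {"delta_pos": [-8,-0.1,-4],"yaw": 0},
    {"delta_pos": [-12,-0.3,-4],"yaw": 0},
    {"delta_pos": [-16,-0.5,-3],"yaw": 0},
    {"delta_pos": [-20,-0.6,0],"yaw": 0},
    {"delta_pos": [-22.6,-0.7,3],"yaw": 0},
  ],
  grip=0,
)

```text
t: 15.83
tcp_pos: [0.4884, -0.0538, 0.1968]
ee_rot: [0.003, 0.677, 0.736, 0.002]
force: [0.1, 0.0, -0.4]
opening: 0.5
```

carry_out(
  increments=[
    {"delta_pos": [0,0,3],"yaw": 0},
    {"delta_pos": [0,0,5.5],"yaw": 0},
    {"delta_pos": [0,0,7],"yaw": 0},
    {"delta_pos": [0,0,7.5],"yaw": 0},
    {"delta_pos": [0,0,7.5],"yaw": 0},
    {"delta_pos": [0,0,7.5],"yaw": 0},
    {"delta_pos": [0,0,7.5],"yaw": 0},
    {"delta_pos": [0,0,7.5],"yaw": 0},
  ],
)

```text
t: 16.5
tcp_pos: [0.488, -0.05, 0.1216]
ee_rot: [0.001, 0.676, 0.737, 0.001]
force: [-0.8, 0.2, -0.9]
opening: 0.502
```

```bash
python3 - <<'E'
from h import *
a=cam('side');b=cam('top')
to([.487,-.055,.047])
cr=lambda im,x,y,w,h,s: cv2.resize(im[y:y+h,x:x+w],(w*s,h*s),interpolation=cv2.INTER_CUBIC)
cv2.imwrite('pics/z6.png',np.hstack([cr(a['color'],230,200,65,75,6),cr(b['color'],255,170,65,75,6)]))
E
```

```text
t 16.6 tcp [ 0.4875 -0.0499  0.1212] F [-0.09  1.08  1.36] open 0.504 xdir deg 94.96 zax [ 2.2e-03  1.0e-04 -1.0e+00] delta cm [-0.5  -0.11  7.42]
```

View pics/z6.png

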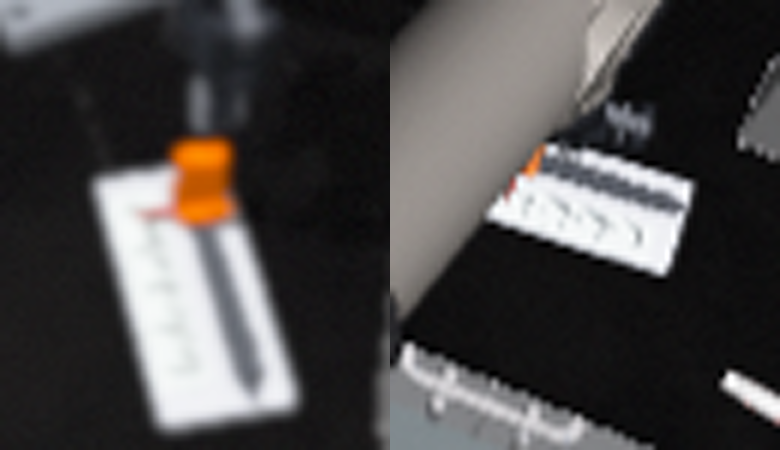

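The side view shows the fingers straddling the fin at (205,160). I'll lower and grip.

carry_out(
  increments=[
    {"delta_pos": [-0.3,-0.05,1.2],"yaw": 0},
    {"delta_pos": [-0.5,-0.1,2.7],"yaw": 0},
    {"delta_pos": [-0.5,-0.1,4.2],"yaw": 0},
    {"delta_pos": [-0.5,-0.1,5.5],"yaw": 0},
    {"delta_pos": [-0.5,-0.1,6.5],"yaw": 0},
    {"delta_pos": [-0.5,-0.1,7.1],"yaw": 0},
    {"delta_pos": [-0.5,-0.1,7.4],"yaw": 0},
    {"delta_pos": [-0.5,-0.1,7.4],"yaw": 0},
  ],
)

```text
t: 17.27
tcp_pos: [0.486, -0.055, 0.0459]
ee_rot: [-0.0, 0.676, 0.737, -0.0]
force: [-1.5, 0.7, -1.0]
opening: 0.496
```

carry_out(
  increments=[
    {"delta_pos": [0,0,0],"yaw": 0},
    {"delta_pos": [0,0,0],"yaw": 0},
    {"delta_pos": [0,0,0],"yaw": 0},
    {"delta_pos": [0,0,0],"yaw": 0},
    {"delta_pos": [0,0,0],"yaw": 0},
    {"delta_pos": [0,0,0],"yaw": 0},
    {"delta_pos": [0,0,0],"yaw": 0},
    {"delta_pos": [0,0,0],"yaw": 0},
  ],
  grip=-1,
  grip_force=20,
)

```text
t: 17.93
tcp_pos: [0.4869, -0.0549, 0.0469]
ee_rot: [0.001, 0.676, 0.737, 0.001]
force: [-1.6, 1.0, 6.1]
opening: 0.136
```

```bash
python3 - <<'E'
from h import *
to([.487,-.055,.047])
E
```

```text
t 17.93 tcp [ 0.4869 -0.0549  0.0469] F [-1.59  1.01  6.07] open 0.136 xdir deg 94.97 zax [ 1.6e-03  2.0e-04 -1.0e+00] delta cm [-0.01  0.01 -0.01]
```

carry_out(
  increments=[
    {"delta_pos": [0,0,-0.1],"yaw": 0},
    {"delta_pos": [-0.5,0,-0.1],"yaw": 0},
    {"delta_pos": [-1.4,0,-0.1],"yaw": 0},
    {"delta_pos": [-2.4,0,-0.1],"yaw": 0},
    {"delta_pos": [-3.4,0,-0.1],"yaw": 0},
    {"delta_pos": [-4.4,0,-0.1],"yaw": 0},
    {"delta_pos": [-5.0,0,-0.1],"yaw": 0},
    {"delta_pos": [-5.25,0,-0.1],"yaw": 0},
  ],
)

```text
t: 18.6
tcp_pos: [0.4918, -0.1098, 0.0471]
ee_rot: [0.001, 0.677, 0.736, 0.0]
force: [5.2, 2.4, -4.1]
opening: 0.134
```

```bash
python3 - <<'E'
from h import *
a=cam('side');b=cam('top')
to([.487,-.055,.047])
cr=lambda im,x,y,w,h,s: cv2.resize(im[y:y+h,x:x+w],(w*s,h*s),interpolation=cv2.INTER_CUBIC)
cv2.imwrite('pics/z7.png',np.hstack([cr(a['color'],238,222,42,58,9),cr(b['color'],260,185,46,58,9)]))
E
```

```text
t 18.7 tcp [ 0.4918 -0.1101  0.0471] F [ 6.04 -0.25 -5.37] open 0.136 xdir deg 94.83 zax [ 0.0026 -0.0022 -1.    ] delta cm [ 5.53 -0.02 -0.  ]
```

View pics/z7.png

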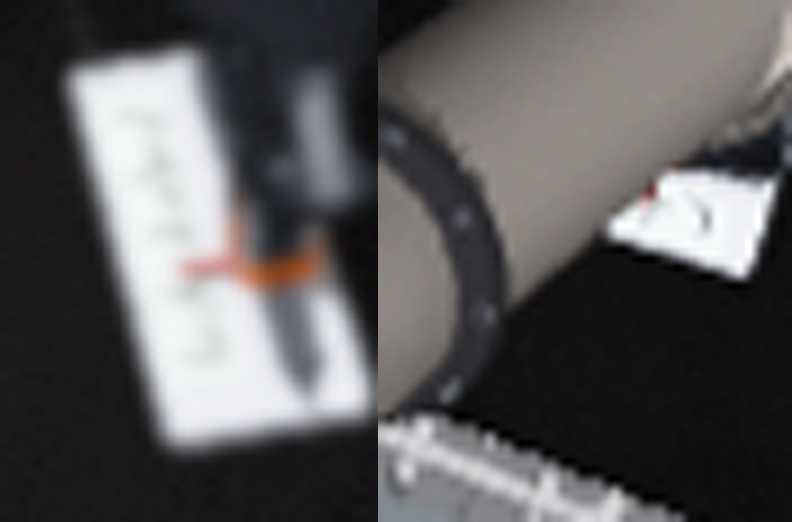

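```bash
cat > rail.py <<'E'
from h import *
c=np.array([.4787,-.0935,.01]);Rr=R.from_euler('z',np.radians(4.9)).as_matrix()
def loc(cm,uv,z): return (Rr.T@(plane(cm,uv,z)-c))*1000
def quad(cm,n):
    # rail white corners as local coords, to correct centre
    im=cm['color'];hsv=cv2.cvtColor(im,cv2.COLOR_BGR2HSV)
    u=proj(cm,c);m=np.zeros(im.shape[:2],'uint8')
    w=((hsv[...,2]>120)).astype('uint8');k,l,st,ce=cv2.connectedComponentsWithStats(w)
    i=min(range(1,k),key=lambda i:1e9 if st[i,4]<150 else np.hypot(*(ce[i]-u)))
    ct=cv2.findContours((l==i).astype('uint8'),0,1)[0];h=cv2.convexHull(max(ct,key=cv2.contourArea))[:,0]
    L=np.array([loc(cm,p,.01) for p in h]);print(n,'rail extents local mm x',L[:,0].min().round(1),L[:,0].max().round(1),'y',L[:,1].min().round(1),L[:,1].max().round(1), 'mid y',(L[:,1].min()/2+L[:,1].max()/2).round(2))
def red(cm,zs=(.011,.014,.018)):
    im=cm['color'].astype(float);u0=proj(cm,c).astype(int);P=[];W=[]
    for v in range(u0[1]-45,u0[1]+45):
        for u in range(u0[0]-45,u0[0]+45):
            b,g,r=im[v,u]; p=loc(cm,(u,v),.014)
            if abs(p[1])<60 and -30<p[0]<-6 and r-max(b,g)>35 and abs(g-b)<40: P.append((u,v));W.append(r-(b+g)/2)
    if not P: print('none');return
    uv=np.array(W)@np.array(P)/sum(W)
    for z in zs:
        l=loc(cm,uv,z);print('red',len(P),uv.round(1),'z',z,'local',l[:2].round(1),'N',round((50-l[1])/5,2))
E
python3 - <<'E'
from rail import *
def init(n,f):
    q=dict(last(n));q['color']=cv2.resize(cv2.imread('pics/'+f),(512,384),interpolation=cv2.INTER_AREA);return q
for n,f in(('top','t1.png'),('side','s1.png')):
    q=init(n,f);quad(q,n+' init');red(q)
q=last('side');quad(q,'side now');red(q)
q=last('top');red(q)
E
```

```text
top init rail extents local mm x -32.3 35.5 y -70.4 78.1 mid y 3.81
red 1 [275. 201.] z 0.011 local [-8. 42.] N 1.6
red 1 [275. 201.] z 0.014 local [-8.5 42. ] N 1.61
red 1 [275. 201.] z 0.018 local [-9.3 41.9] N 1.61
side init rail extents local mm x -34.0 39.2 y -78.4 93.7 mid y 7.6
red 1 [256. 235.] z 0.011 local [-5.5 48.5] N 0.3
red 1 [256. 235.] z 0.014 local [-6.1 45.9] N 0.81
red 1 [256. 235.] z 0.018 local [-7.  42.6] N 1.49
side now rail extents local mm x -33.8 33.8 y -78.4 78.9 mid y 0.22
red 2 [259.6 251. ] z 0.011 local [ -8.4 -12.1] N 12.41
red 2 [259.6 251. ] z 0.014 local [ -9.  -14.4] N 12.88
red 2 [259.6 251. ] z 0.018 local [ -9.8 -17.5] N 13.49
red 2 [289.6 206.4] z 0.011 local [-10.6 -18.7] N 13.73
red 2 [289.6 206.4] z 0.014 local [-11.2 -18.6] N 13.72
red 2 [289.6 206.4] z 0.018 local [-12.  -18.5] N 13.69
```

Side: red line at about (205,266) in the crop, roughly 13 N. The top view is partly hidden by the arm, so I'll release, clear the view and check.

carry_out(
  increments=[
    {"delta_pos": [0,0,0],"yaw": 0},
    {"delta_pos": [0,0,0],"yaw": 0},
    {"delta_pos": [0,0,0],"yaw": 0},
    {"delta_pos": [0,0,0],"yaw": 0},
    {"delta_pos": [0,0,-1],"yaw": 0},
    {"delta_pos": [0,0,-3],"yaw": 0},
    {"delta_pos": [0,0,-6],"yaw": 0},
    {"delta_pos": [0,0,-9],"yaw": 0},
  ],
  grip=0,
)

```text
t: 19.37
tcp_pos: [0.4895, -0.1075, 0.1382]
ee_rot: [-0.001, 0.676, 0.737, -0.001]
force: [1.1, -0.1, -0.6]
opening: 0.502
```

carry_out(
  increments=[
    {"delta_pos": [0,0,-4],"yaw": 0},
    {"delta_pos": [0,0,-8],"yaw": 0},
    {"delta_pos": [0,0,-12],"yaw": 0},
    {"delta_pos": [3.5,0,-14],"yaw": 0},
    {"delta_pos": [7,0,-15],"yaw": 0},
    {"delta_pos": [11,0,-15],"yaw": 0},
    {"delta_pos": [15,0,-15],"yaw": 0},
    {"delta_pos": [18,0,-15],"yaw": 0},
  ],
)

```text
t: 20.03
tcp_pos: [0.4742, 0.0756, 0.2884]
ee_rot: [-0.0, 0.675, 0.738, 0.001]
force: [0.7, 1.2, 0.0]
opening: 0.498
```

```bash
python3 - <<'E'
from rail import *
a=cam('side');b=cam('top')
to([.487,-.11,.047])
quad(a,'side');red(a);quad(b,'top');red(b)
cr=lambda im,x,y,w,h,s: cv2.resize(im[y:y+h,x:x+w],(w*s,h*s),interpolation=cv2.INTER_CUBIC)
cv2.imwrite('pics/z8.png',np.hstack([cr(a['color'],238,222,40,50,10)[:440],cr(b['color'],262,180,40,44,10)]))
E
```

```text
t 20.13 tcp [0.4737 0.0794 0.2877] F [0.56 0.02 0.71] open 0.499 xdir deg 95.65 zax [-6.e-04  4.e-03 -1.e+00] delta cm [-19.07  -0.54  23.99]
side rail extents local mm x -33.9 38.6 y -78.5 79.2 mid y 0.37
red 1 [260. 251.] z 0.011 local [ -7.1 -12.3] N 12.46
red 1 [260. 251.] z 0.014 local [ -7.7 -14.6] N 12.92
red 1 [260. 251.] z 0.018 local [ -8.5 -17.7] N 13.54
top rail extents local mm x -32.1 34.9 y -70.4 78.1 mid y 3.81
red 1 [290. 206.] z 0.011 local [ -8.4 -19.8] N 13.96
red 1 [290. 206.] z 0.014 local [ -9.  -19.7] N 13.94
red 1 [290. 206.] z 0.018 local [ -9.8 -19.6] N 13.91
```

View pics/z8.png

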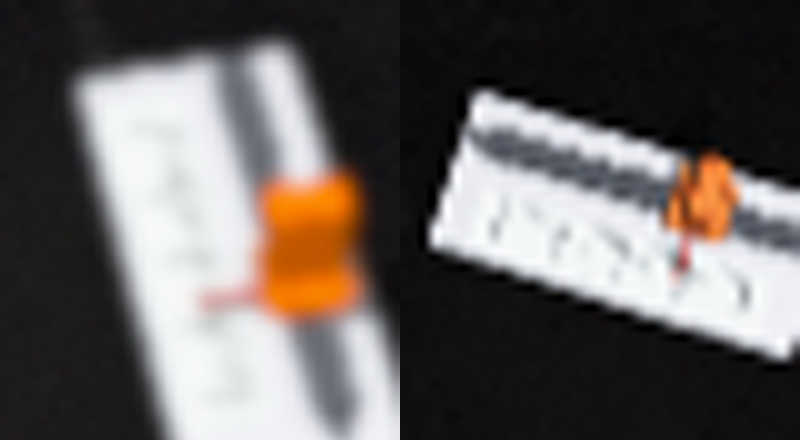

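```bash
cat > prof.py <<'E'
from rail import *
from scipy.signal import find_peaks
def prof(cm,n,x0,x1,zr):
    ys=np.arange(-85,85,.5)
    def samp(x,z):
        P=np.array([proj(cm,c+Rr@np.array([x/1000,y/1000,z-.01])) for y in ys],'float32')
        return cv2.remap(cm['color'],P[None,:,0],P[None,:,1],cv2.INTER_CUBIC)[0].astype(float)
    S=np.mean([samp(x,.0105) for x in np.arange(x0,x1,1.)],0)
    g=S[:,1];g=np.where(g>0,g,0)
    k,_=find_peaks(-g,prominence=3);print(n,'dark at',[(ys[i],round(g[i])) for i in k])
    b=np.where(np.diff((g>110).astype(int)))[0];print('  edges',ys[b])
    for z in zr:
        T=np.mean([samp(x,z) for x in np.arange(x0-2,x1+6,1.)],0)
        r=T[:,2]-(T[:,0]+T[:,1])/2;r=r-np.median(r);i=r.argmax();s=slice(max(i-8,0),i+9);w=np.clip(r[s],0,None)
        print('  red z',z,(w@ys[s]/w.sum()).round(2),'peak',r.max().round(1))
E
python3 - <<'E'
from prof import *
q=dict(last('top'));q['color']=cv2.resize(cv2.imread('pics/t1.png'),(512,384),interpolation=cv2.INTER_AREA)
for x in((-26,-20),(-20,-15),(-15,-10)):
    print(x);prof(last('top'),'top',*x,(.012,));prof(last('side'),'side',*x,(.012,.016))
prof(q,'top init',-15,-10,(.012,))
E
```

```text
(-26, -20)
top dark at [(np.float64(-75.5), 11), (np.float64(-60.5), 240), (np.float64(-45.0), 243), (np.float64(-20.0), 230), (np.float64(4.5), 231), (np.float64(16.0), 242), (np.float64(29.5), 233), (np.float64(54.5), 228), (np.float64(67.5), 236)]
  edges [-71.  79.]
  red z 0.012 -17.17 peak 5.5
side dark at [(np.float64(-21.0), 243), (np.float64(2.0), 244), (np.float64(25.5), 244)]
  edges [-79.5  78. ]
  red z 0.012 -14.48 peak 5.2
  red z 0.016 -17.84 peak 7.1
(-20, -15)
top dark at [(np.float64(-77.5), 8), (np.float64(-62.0), 240), (np.float64(-46.5), 215), (np.float64(-20.0), 214), (np.float64(-6.0), 240), (np.float64(5.0), 228), (np.float64(19.0), 240), (np.float64(30.0), 218), (np.float64(55.0), 193), (np.float64(69.0), 234), (np.float64(82.0), 4)]
  edges [-71.   78.5]
  red z 0.012 -17.99 peak 21.3
side dark at [(np.float64(-46.5), 236), (np.float64(-20.5), 229), (np.float64(3.5), 234), (np.float64(27.0), 235), (np.float64(54.0), 238)]
  edges [-79.5  78.5]
  red z 0.012 -14.49 peak 20.8
  red z 0.016 -17.8 peak 23.3
(-15, -10)
top dark at [(np.float64(-76.0), 7), (np.float64(-59.5), 239), (np.float64(-45.5), 170), (np.float64(-18.5), 164), (np.float64(-4.5), 222), (np.float64(4.0), 207), (np.float64(19.5), 236), (np.float64(29.0), 199), (np.float64(40.5), 242), (np.float64(54.5), 216), (np.float64(70.5), 234), (np.float64(83.0), 0)]
  edges [-71.  79.]
  red z 0.012 -18.7 peak 50.0
side dark at [(np.float64(-46.5), 229), (np.float64(-14.5), 187), (np.float64(3.0), 225), (np.float64(30.5), 223), (np.float64(51.0), 233)]
  edges [-79.  79.]
  red z 0.012 -14.44 peak 36.5
  red z 0.016 -17.47 peak 39.0
top init dark at [(np.float64(-45.5), 205), (np.float64(-21.0), 217), (np.float64(4.0), 223), (np.float64(19.5), 245), (np.float64(29.5), 223), (np.float64(44.0), 185), (np.float64(54.5), 232)]
  edges [-71.5  79.5]
  red z 0.012 43.34 peak 32.5
```

```bash
python3 - <<'E'
from prof import *
q=dict(last('top'));q['color']=cv2.resize(cv2.imread('pics/t1.png'),(512,384),interpolation=cv2.INTER_AREA)
q2=dict(last('side'));q2['color']=cv2.resize(cv2.imread('pics/s1.png'),(512,384),interpolation=cv2.INTER_AREA)
for n,cm in(('top init',q),('top now',last('top')),('side init',q2),('side now',last('side'))):
    im=cm['color'].astype(float);w=np.clip(im[...,2]-im[...,0]-60,0,None)*(np.abs(im[...,1]-im[...,0])>35)
    u0=proj(cm,c).astype(int);M=np.zeros_like(w);M[u0[1]-35:u0[1]+30,u0[0]-25:u0[0]+25]=1;w=w*M
    v,u=np.mgrid[:384,:512];uv=((w*u).sum()/w.sum(),(w*v).sum()/w.sum())
    print(n,np.round(uv,1),loc(cm,uv,.035).round(1),loc(cm,uv,.045).round(1))
for x in((-25,-20),(-20,-16)): prof(q,'top init',*x,(.012,.016))
E
```

```text
top init [277.  194.7] [13.6 42.2 25. ] [11.5 42.1 35. ]
top now [292.2 199.4] [ 14.2 -19.3  25. ] [ 12.1 -19.   35. ]
side init [263.2 229.4] [14.9 45.1 25. ] [12.5 36.5 35. ]
side now [268.5 246.3] [ 14.9 -19.3  25. ] [ 12.6 -27.1  35. ]
top init dark at [(np.float64(-61.5), 246), (np.float64(-60.5), 246), (np.float64(-45.5), 246), (np.float64(-20.5), 239), (np.float64(4.5), 241), (np.float64(29.5), 241), (np.float64(54.5), 236)]
  edges [-71.5  79. ]
  red z 0.012 43.68 peak 7.5
  red z 0.016 43.54 peak 8.8
top init dark at [(np.float64(-78.0), 13), (np.float64(-46.5), 232), (np.float64(-20.5), 235), (np.float64(4.5), 239), (np.float64(30.0), 233), (np.float64(43.5), 229), (np.float64(55.0), 220)]
  edges [-71.5  79. ]
  red z 0.012 43.67 peak 17.3
  red z 0.016 43.61 peak 19.3
```

The cursor reads about 14.5 N: top-view ticks put 0/5/10/15/20 N at local y 54.5/29.5/4.3/-20.6/-45.5, with the red line at about -18.2. The side view agrees for a line height of 18 mm. It must go back about 7.7 mm, so I'll regrip.

carry_out(
  increments=[
    {"delta_pos": [-3,0,0],"yaw": 0},
    {"delta_pos": [-6.5,0,0],"yaw": 0},
    {"delta_pos": [-10,0,0],"yaw": 0},
    {"delta_pos": [-13.5,0,0],"yaw": 0},
    {"delta_pos": [-16.5,0,3],"yaw": 0},
    {"delta_pos": [-18,0,6.5],"yaw": 0},
    {"delta_pos": [-18,0,10],"yaw": 0},
    {"delta_pos": [-18,0,13],"yaw": 0},
  ],
)

```text
t: 20.8
tcp_pos: [0.4893, -0.1105, 0.1561]
ee_rot: [0.0, 0.678, 0.735, -0.001]
force: [1.1, 1.1, -0.3]
opening: 0.496
```

carry_out(
  increments=[
    {"delta_pos": [0,0,2],"yaw": 0},
    {"delta_pos": [0,0,4],"yaw": 0},
    {"delta_pos": [0,0,6],"yaw": 0},
    {"delta_pos": [0,0,8],"yaw": 0},
    {"delta_pos": [0,0,9.5],"yaw": 0},
    {"delta_pos": [0,0,10.5],"yaw": 0},
    {"delta_pos": [0,0,11],"yaw": 0},
    {"delta_pos": [0,0,11],"yaw": 0},
  ],
)

```text
t: 21.47
tcp_pos: [0.49, -0.1078, 0.0467]
ee_rot: [-0.001, 0.676, 0.737, -0.001]
force: [0.3, -0.1, -0.2]
opening: 0.5
```

```bash
python3 -c "
from h import *
to([.491,-.110,.0475])"
```

```text
t 21.47 tcp [ 0.49   -0.1078  0.0467] F [ 0.29 -0.08 -0.16] open 0.5 xdir deg 94.91 zax [-1.5e-03 -1.0e-04 -1.0e+00] delta cm [-0.23  0.08 -0.08]
```

carry_out(
  increments=[
    {"delta_pos": [0,0,-0.1],"yaw": 0},
    {"delta_pos": [0,0,-0.1],"yaw": 0},
    {"delta_pos": [0,0,-0.1],"yaw": 0},
    {"delta_pos": [0,0,-0.1],"yaw": 0},
    {"delta_pos": [0,0,-0.1],"yaw": 0},
    {"delta_pos": [0,0,-0.1],"yaw": 0},
    {"delta_pos": [0,0,-0.1],"yaw": 0},
    {"delta_pos": [0,0,-0.1],"yaw": 0},
  ],
  grip=-1,
)

```text
t: 22.13
tcp_pos: [0.4918, -0.1079, 0.0495]
ee_rot: [0.001, 0.676, 0.737, 0.001]
force: [-1.1, -1.1, 6.4]
opening: 0.137
```

carry_out(
  increments=[
    {"delta_pos": [0.08,0,0],"yaw": 0},
    {"delta_pos": [0.18,0,0],"yaw": 0},
    {"delta_pos": [0.28,0,0],"yaw": 0},
    {"delta_pos": [0.38,0,0],"yaw": 0},
    {"delta_pos": [0.48,0,0],"yaw": 0},
    {"delta_pos": [0.54,0,0],"yaw": 0},
    {"delta_pos": [0.54,0,0],"yaw": 0},
    {"delta_pos": [0.54,0,0],"yaw": 0},
  ],
)

```text
t: 22.8
tcp_pos: [0.4913, -0.1028, 0.0494]
ee_rot: [0.001, 0.676, 0.737, 0.001]
force: [-0.2, -1.3, 5.5]
opening: 0.135
```

```bash
python3 -c "
from prof import *
to([.491,-.1024,.0475]);a=cam('side')
prof(a,'side',-20,-15,(.012,.018))"
```

```text
t 22.8 tcp [ 0.4913 -0.1028  0.0494] F [-0.21 -1.28  5.49] open 0.135 xdir deg 94.95 zax [ 0.0028 -0.0011 -1.    ] delta cm [ 0.05 -0.03  0.19]
side dark at [(np.float64(-46.5), 233), (np.float64(-22.0), 230), (np.float64(2.5), 230), (np.float64(27.5), 231), (np.float64(53.5), 234)]
  edges [-79.   78.5]
  red z 0.012 -5.57 peak 20.3
  red z 0.018 -10.42 peak 24.1
```

carry_out(
  increments=[
    {"delta_pos": [0,0,0],"yaw": 0},
    {"delta_pos": [0,0,0],"yaw": 0},
    {"delta_pos": [0,0,0],"yaw": 0},
    {"delta_pos": [0,0,0],"yaw": 0},
    {"delta_pos": [0,0,-1],"yaw": 0},
    {"delta_pos": [0,0,-3],"yaw": 0},
    {"delta_pos": [0,0,-6],"yaw": 0},
    {"delta_pos": [0,0,-9],"yaw": 0},
  ],
  grip=0,
)

```text
t: 23.52
tcp_pos: [0.4892, -0.1019, 0.139]
ee_rot: [-0.001, 0.676, 0.737, -0.001]
force: [0.5, 0.2, 0.4]
opening: 0.499
```

carry_out(
  increments=[
    {"delta_pos": [0,0,-4],"yaw": 0},
    {"delta_pos": [0,0,-8],"yaw": 0},
    {"delta_pos": [0,0,-12],"yaw": 0},
    {"delta_pos": [3.5,0,-14],"yaw": 0},
    {"delta_pos": [7,0,-15],"yaw": 0},
    {"delta_pos": [11,0,-15],"yaw": 0},
    {"delta_pos": [15,0,-15],"yaw": 0},
    {"delta_pos": [18,0,-15],"yaw": 0},
  ],
)

```text
t: 24.18
tcp_pos: [0.4738, 0.0812, 0.2892]
ee_rot: [-0.0, 0.675, 0.738, 0.001]
force: [0.4, 1.1, 0.1]
opening: 0.496
```

```bash
python3 - <<'E'
from prof import *
a=cam('side');b=cam('top')
for x in((-25,-20),(-20,-15),(-15,-10)):
    prof(b,'top',*x,(.012,.018))
prof(a,'side',-20,-15,(.012,.018))
cr=lambda im,x,y,w,h,s: cv2.resize(im[y:y+h,x:x+w],(w*s,h*s),interpolation=cv2.INTER_CUBIC)
cv2.imwrite('pics/z9.png',np.hstack([cr(a['color'],200,130,80,150,4),cr(b['color'],190,140,118,150,4)]))
E
```

```text
top dark at [(np.float64(-76.0), 11), (np.float64(-61.0), 240), (np.float64(-44.5), 243), (np.float64(-20.0), 228), (np.float64(4.5), 228), (np.float64(16.0), 243), (np.float64(29.0), 231), (np.float64(54.5), 224), (np.float64(67.0), 236)]
  edges [-71.  79.]
  red z 0.012 -76.05 peak 3.8
  red z 0.018 -10.58 peak 4.3
top dark at [(np.float64(-77.5), 8), (np.float64(-61.0), 239), (np.float64(-46.5), 214), (np.float64(-21.0), 220), (np.float64(-9.0), 237), (np.float64(5.0), 228), (np.float64(18.5), 240), (np.float64(30.0), 218), (np.float64(43.0), 246), (np.float64(55.0), 193), (np.float64(69.5), 234), (np.float64(82.0), 4)]
  edges [-71.   78.5]
  red z 0.012 -11.42 peak 18.6
  red z 0.018 -11.33 peak 24.4
top dark at [(np.float64(-76.0), 9), (np.float64(-61.0), 239), (np.float64(-46.0), 170), (np.float64(-21.5), 197), (np.float64(-9.0), 169), (np.float64(3.5), 206), (np.float64(19.5), 236), (np.float64(29.5), 199), (np.float64(40.5), 242), (np.float64(54.5), 216), (np.float64(68.0), 234), (np.float64(70.0), 234), (np.float64(83.5), 0)]
  edges [-71.  79.]
  red z 0.012 -11.27 peak 40.9
  red z 0.018 -11.06 peak 44.3
side dark at [(np.float64(-46.0), 236), (np.float64(-22.0), 234), (np.float64(1.5), 233), (np.float64(27.0), 235), (np.float64(54.0), 237)]
  edges [-79.5  78.5]
  red z 0.012 -5.56 peak 19.5
  red z 0.018 -10.11 peak 23.4
```

View pics/z9.png

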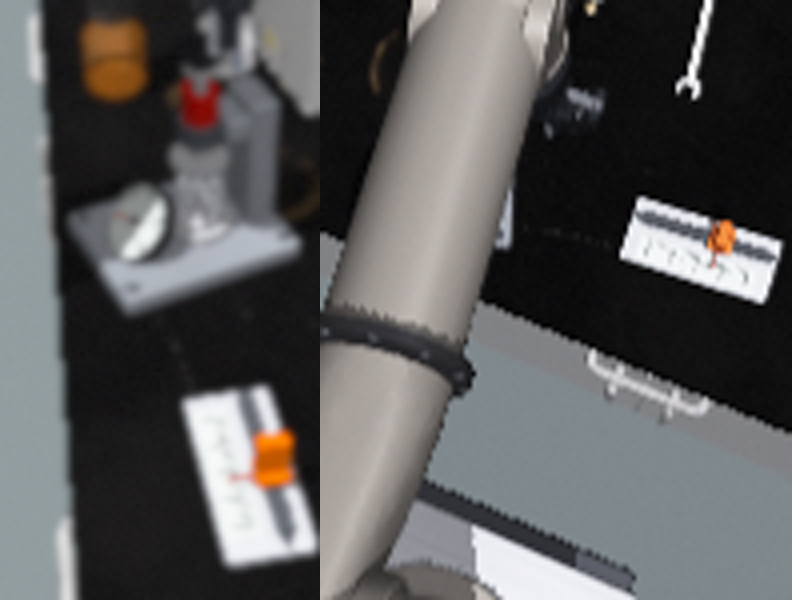

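The view shows the cursor line just short of the 15 N tick: 13.2 N from the top, about 12.7 N from the side, against a target of 12.95 N. The head is up and the gripper is clear.

```bash
python3 -c "
from h import *
to([.47,.08,.29]);print(env.sign_off())"
```

```text
t 24.28 tcp [0.4733 0.085  0.2885] F [0.08 0.15 0.29] open 0.495 xdir deg 95.66 zax [-8.0e-04  4.2e-03 -1.0e+00] delta cm [-0.47 -0.38 -0.15]
the job is handed in; nothing more can be done
None
```

I pressed the head onto the red sleeve, let it up slowly, and left the orange cursor at about 13 N, close to the dial load of 12.95 N. I handed the job in at 24.3 s.

- **Press:** the resistance rose steeply at about 13 N, so the collar was on the sleeve. I held it there for a little over 2 s. The highest vertical force I read was 17.6 N (up to about 6 N sideways as well), under the 24 N limit.
- **Dial load:** the top camera, measured against the needle's rest position, gave 12.9 N. Both cameras gave 13.0 N assuming the dial tilts 45°.
- **Release:** I raised the head at about 8 mm/s, and the force fell smoothly to zero.
- **Cursor:** my first slide overshot to about 14.5 N, probably because the cursor was off-centre when gripped. I gripped it again and moved it back. The last check read 13.2 N from the top camera and about 12.7 N from the side. The two disagree by about 0.5 N, partly because the height of the cursor's red line is not known, but both are within 1 N of the dial.
- **Everything else:** I kept the arm clear of the bottles, carton and pen, but made no final check of their positions. The gripper was open and touching nothing at the end.

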